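# Free the winged nut of a grinder burr

### The arm

A 6-joint arm with a two-finger parallel gripper is mounted at the origin on a cart in front of the work surface, level with it; the furniture and walls round the work are solid. World frame = base frame: x ahead of the robot, y to its left, z up, the work surface at z = 0. Lengths are in m, angles in rad, forces in N, time in s.
With the tool pointing down it reaches from about 0.35 to 0.975 m from the base axis. Payload 4.9 kg.
Tool frame: the origin (TCP) lies midway between the tips of the shut fingers; the grasp point (between the pads) lies 19 mm behind it; z points along the fingers, y is the line along which they close (so a half turn about z gives the same grasp; the last joint's range is limited). The gripper opens to 85 mm and grips with 20 to 120 N. Pads are 22 mm wide; open, the fingers measure 114 mm over their backs; the gripper's body (76 mm by 85 mm) begins 54 mm behind the grasp point. The pads swing forward as they close: fully open they stand 13 mm farther back than shut.
Start: joints at [1.007, 0.053, 1.613, -0, 1.476, -0.119], TCP at [0.269, 0.564, 0.231] pointing down, gripper open.
Joint ranges: [-3.01, 3.01], [-1.01, 2.22], [0.06, 2.58], [-1.02, 4.17], [0.09, 2.62], [-3.14, 3.14]. Speed limits (rad/s): [2.57, 2.57, 3.14, 3.14, 3.14, 3.14].

### API

Orientations are given as a unit quaternion [x, y, z, w].
In Python, from plant import monitor, vision, robot gives the robot as it stands. The module is installed in compiled form; this text tells all that it offers.
- The arm moves only by the tool apply_moves, never from a script. Its argument "plan" is a list that holds one entry, the list of rows, each a list of 7 numbers: the finger opening in cm, from 0 to 8.54, then the shift along the tool's x, y, z in cm, then the turn, a rotation vector about the tool's x, y, z in degrees. In form: [[[grip, tx, ty, tz, wx, wy, wz], ...]]. A call has 1 to 12 rows; each row shifts and turns the commanded pose from where the row before left it, along the tool's axes as they then stand; what a row does not reach is not made up. A row lasts 1/8 s, in which the tool goes at most 62.5 mm and 10.7 degrees, less where a joint would pass 70% of its speed; a pose out of reach is approached as far as the arm can. A call is refused whole if a number of a shift passes 6.25 or a number of a turn 10.7, either way. A call with a gripper value outside its range is refused whole. The fingers move at their own pace and stop on an object; "newtons" is the grip in N (left out, the last holds). Time passes only in rows, so rows that do not move let the fingers close. It gives the time, the measured TCP pose, the force, the opening and the grip force at its end, in the units of the state.
- monitor.read_state(): the state, without advancing time (a new reading comes with each control period).
- vision.snapshot(name): name is "scene" or "top" or "wrist"; returns the picture (384x512x3 uint8, red, green, blue); there is no depth.
- vision.get_calibration(name): a dict with "fx", "fy", "cx", "cy" (pixels), "cam_to_world" (4x4, takes a point from camera to world coordinates). Camera axes: x right, y up, looking along -z (the intrinsics and any distortion apply to the point x, -y, -z); pixel columns grow to the right and rows downward; lengths in m; the calibration is good to about 2 mm. The wrist camera is an equidistant fisheye: a pixel r from the principal point sees the ray r / f radians off the axis. A picture is of the moment at which its call begins: read the wrist's pose just before it. get_calibration takes no time and is no camera call; for the wrist camera it gives the pose at the moment of the call.
- robot.hand_in(): hands the job in; it is judged then, once.
The state is a dict: "t": time; "joints": joint angles; "dq": joint speeds; "tau": joint torques, N m; "position": TCP position; "tcp_rot": TCP orientation; "force": force on the tool from outside, world axes, zero at the start; "wrist_torque": the same for the moment, N m; "gripper_width": finger opening in m; "grasp_force": force on a finger pad.
Only numpy, scipy, OpenCV 4.12 (cv2) and the standard library are available. Lean on these libraries where they do the work, as an engineer would, in place of code of your own. Each camera call takes 0.05 s, during which the arm holds its last target. There are 200 camera calls.

### The job

The grinder burr under the winged nut has to come off for cleaning, but nobody knows the hand of its thread. Grip the wing and give it a small try anticlockwise (seen from above) until it either binds or clearly comes loose; if it binds, turn it the other way, and back the nut off at least a sixth of a turn in the loosening direction from where it stood, then let go. Leave the other burr's round nut and the steel dosing cup between the two alone.

Things in the scene. Friction and masses are not known exactly. Their poses are not given: they have to be found in the camera images.
- wing_nut_mid (a point): Centre of the dark steel nut's upright flat wing, 64 mm over the worktop: 46 mm long (point x, level), 11 mm thick (y), 34 mm high (z, up). Grip it across the thickness from above; it turns about the vertical through this point. Below it: a 28 mm round collar, top 17 mm under this point. An 8 mm spindle ends 7 mm above the wing.
- burr_stand: Stand under the winged nut, origin at its foot centre: round aluminium base 100 mm across, fixed to the worktop, 19 mm high, carrying a ribbed steel burr 64 mm across, top 32 mm over the worktop.
- wing_nut (a joint): Turn of the winged nut, rad: starts near 0 (snug), grows as it loosens, falls as it tightens. Which of the two is clockwise is not known beforehand. Tightening, it binds hard at about -0.2; loosening, it turns on with an even drag of 0.12 N m, rises 2 mm per rad and stays where it is left; end stop at 2.0.
- round_nut_mid (a point): Centre of the ROUND knurled nut (38 mm across, 34 mm high, 64 mm over the worktop) on the other, otherwise equal burr stand. Not to be turned.
- round_nut (a joint): Turn of the round nut in rad, 0 at the start; it must stay there.
- dosing_cup_mid (a point): Centre (half-way up) of the loose steel dosing cup, 58 mm across and 50 mm high, which stands between the two burr stands. Not to be moved.

How it is judged:
On the way, in this order (a step that is already met when the one before it is completed fails the run):
1. the winged nut has been tried anticlockwise, where it tightens and binds (turned below -0.08 rad) (value of joint wing_nut below -0.08 rad), for 0.1 s.
2. the winged nut is backed off clockwise, past 0.85 rad (value of joint wing_nut above 0.85 rad), for 0.2 s.
At the end, for the whole second after the job is handed in: The winged nut has been tried anticlockwise and then backed off to beyond 0.85 rad (about 49 degrees) and is at rest, the round nut not turned by more than 0.1 rad, the dosing cup within 20 mm of where it stood (value of joint wing_nut above 0.85 rad and velocity of joint wing_nut between -0.1 and 0.1 rad/s and distance of dosing_cup_mid from where it was at the start of the episode below 0.02 m); the robot touches nothing.
It fails at once if the round nut is turned by more than 0.1 rad (value of joint round_nut above 0.1 rad or value of joint round_nut below -0.1 rad).
It fails at once if the dosing cup is moved 20 mm or more (distance of dosing_cup_mid from where it was at the start of the episode above 0.02 m).
It also fails if it takes over 32 s, if anything falls off the work surface, if the arm or the gripper's body presses on something with over 40 N, if the wrist force passes 120 N, or if a joint passes its speed limit or range.

## Working session

There is one attempt and no reset: what is moved stays moved. The work goes in short steps, Python scripts to look and compute and a tool call to move; the robot and the scene stay as the last step left them, time stands still between calls to the robot, and variables do not carry over. Pictures are saved under pics/ and viewed, at most 10 in all, crops included, and the job is handed in when it is done.

Besides the shell and the picture viewer there is one more tool, called as a command line: name --argument value ..., lists and objects as JSON in quotes. apply_moves: Moves the arm, as the interface text tells. Its arguments: {"type":"object","properties":{"plan":{"type":"array","items":{"type":"array","items":{"type":"array","items":{"type":"number"}}}},"newtons":{"type":"number"}},"required":["plan"]}

```bash
mkdir -p pics; python3 - <<'E'
from plant import monitor, vision, robot
import cv2
s=monitor.read_state();print(s)
for n in("scene","top"):
    cv2.imwrite(f"pics/{n}0.png",vision.snapshot(n)[:,:,::-1]);c=vision.get_calibration(n);print(n,c)
E
```

```text
{'t': 0.0, 'joints': array([ 1.00699227e+00,  5.33533678e-02,  1.61428348e+00,  2.69571264e-05,
        1.47600444e+00, -1.19009015e-01]), 'dq': array([-6.02076757e-04, -1.07284884e-04, -8.78933349e-04, -2.38160314e-03,
       -2.78178463e-06,  6.89020341e-04]), 'tau': array([ 4.47241136e-04, -3.93680799e+01, -3.70176065e+01, -8.76979061e-05,
        7.14158843e-03,  7.65622701e-06]), 'position': array([0.26858537, 0.56366102, 0.23007147]), 'tcp_rot': array([ 2.20569868e-01,  9.75370639e-01, -9.60703185e-04, -3.55595768e-04]), 'force': array([1.01407108, 0.14098512, 0.06931397]), 'wrist_torque': array([0.00887321, 0.02083162, 0.03129892]), 'grasp_force': 0.0, 'gripper_width': 0.08507452363917103}
scene {'fx': 401.2645674666375, 'fy': 401.2645674666375, 'cx': 258.7137746578198, 'cy': 187.35250582294358, 'cam_to_world': array([[ 0.85727667,  0.21135948, -0.46947192,  0.08835131],
       [-0.5144126 ,  0.31379141, -0.79806932, -0.68718092],
       [-0.02136326,  0.92566847,  0.37773203,  0.41543461],
       [ 0.        ,  0.        ,  0.        ,  1.        ]])}
top {'fx': 474.7925540941484, 'fy': 474.7925540941484, 'cx': 251.60859932860615, 'cy': 197.79876581144467, 'cam_to_world': array([[ 0.00347636,  0.99964947, -0.0262459 ,  0.46477824],
       [-0.99990931,  0.00381635,  0.01291522,  0.00304224],
       [ 0.01301085,  0.02619862,  0.99957208,  1.17785789],
       [ 0.        ,  0.        ,  0.        ,  1.        ]])}
```

View pics/scene0.png

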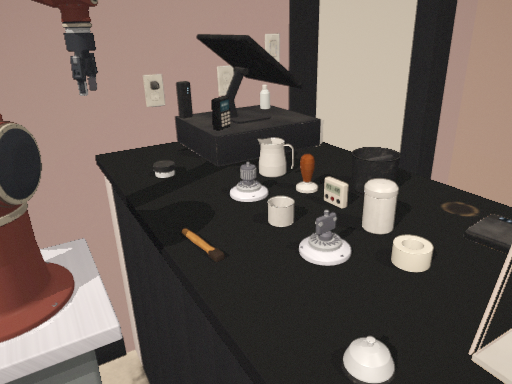

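View pics/top0.png

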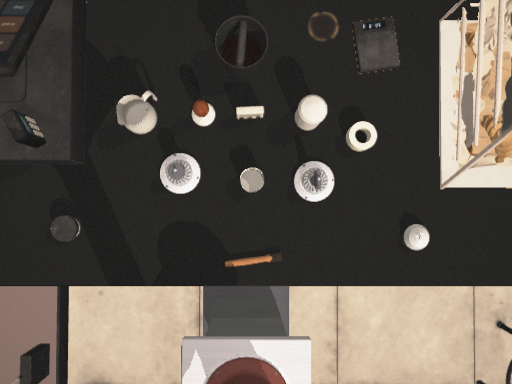

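The scene view shows the winged nut at about (325,225), the round nut at (248,175) and the cup at (281,211). In the top view the wing stand is at (315,181), the cup at (251,180) and the round nut's stand at (180,173).

```bash
cat > h.py <<'E'
import numpy as np,cv2
from plant import monitor, vision, robot
def ray(c,u,v):
    d=np.array([(u-c['cx'])/c['fx'],-(v-c['cy'])/c['fy'],-1.]);M=c['cam_to_world'];return M[:3,3],M[:3,:3]@d
def onz(c,u,v,z):
    o,d=ray(c,u,v);return o+d*(z-o[2])/d[2]
E
python3 - <<'E'
from h import *
c=vision.get_calibration("top");im=cv2.imread("pics/top0.png")
m=(im.min(2)>120).astype(np.uint8)
for n,(u,v),z in(("wing",(315,181),.019),("round",(180,173),.019),("cup",(251,180),.05)):
    k=np.zeros_like(m);k[v-27:v+27,u-27:u+27]=m[v-27:v+27,u-27:u+27]
    p=cv2.convexHull(cv2.findNonZero(k));(e,ax,an)=cv2.fitEllipse(p);print(n,e,ax,onz(c,*e,z))
a=cv2.resize(im[150:212,285:347],(560,560),interpolation=cv2.INTER_CUBIC)
s=cv2.imread("pics/scene0.png");
b=cv2.resize(s[200:270,290:360],(560,560)[:2],interpolation=cv2.INTER_CUBIC)
cv2.imwrite("pics/crop.png",cv2.resize(np.clip(np.hstack([a,b])*1.0,0,255).astype(np.uint8),(800,400)))
E
```

```text
wing (313.7447814941406, 180.89773559570312) (40.02008819580078, 40.457000732421875) [ 0.53717953 -0.16392487  0.019     ]
round (179.80201721191406, 173.0638427734375) (40.3858757019043, 40.6024284362793) [0.55491948 0.16352488 0.019     ]
cup (251.56544494628906, 179.13885498046875) (23.942794799804688, 24.406997680664062) [ 0.53879795 -0.01127347  0.05      ]
```

View pics/crop.png

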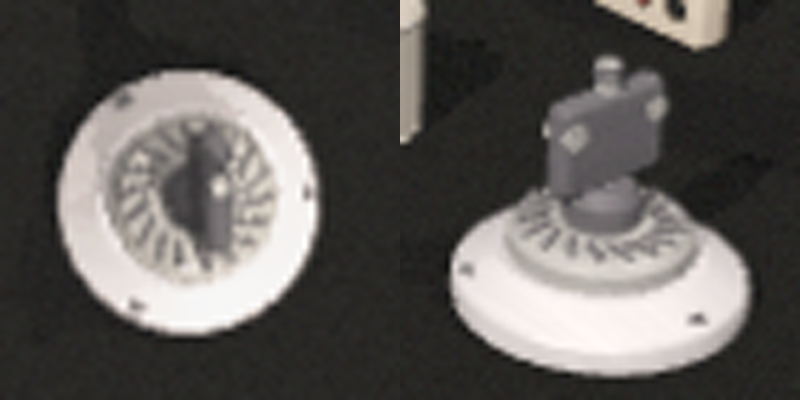

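The wing lies roughly along world x, with its top-view axis tilted a few degrees. I'll move over it at height and look with the wrist camera.

apply_moves --plan '[[[8.5,-4.3,-4.2,0,0,0,0],[8.5,-4.3,-4.2,0,0,0,0],[8.5,-4.3,-4.2,0,0,0,0],[8.5,-4.3,-4.2,0,0,0,0],[8.5,-4.3,-4.2,0,0,0,0],[8.5,-4.3,-4.2,0,0,0,0],[8.5,-4.3,-4.2,0,0,0,0],[8.5,-4.3,-4.2,0,0,0,0],[8.5,-4.3,-4.2,0,0,0,0],[8.5,0,0,0,0,0,-10],[8.5,0,0,0,0,0,-10],[8.5,0,0,0,0,0,-10]]]'

```text
t: 1.6
position: [0.4553, 0.0561, 0.2307]
tcp_rot: [-0.042, 0.999, 0.0, -0.001]
force: [0.5, 0.4, 0.2]
gripper_width: 0.0851
grasp_force: 0.0
```

```bash
cat >> h.py <<'E'
from scipy.spatial.transform import Rotation as Ro
def to(target,yaw,s=None):
    "tool-axis shift (cm) to target and tool-z turn (deg) to bring tool y to yaw"
    s=s or monitor.read_state();R=Ro.from_quat(s['tcp_rot']).as_matrix()
    y=np.degrees(np.arctan2(R[1,1],R[0,1]));d=(yaw-y+90)%180-90
    print('t',round(s['t'],2),'pos',s['position'].round(4),'yaw',y.round(1),'tilt',np.degrees(np.arccos(-R[2,2])).round(2),'q6',s['joints'][5].round(2))
    print('shift cm',(R.T@(np.array(target)-s['position'])*100).round(2),'turn wz',-d.round(1))
E
python3 - <<'E'
from h import *
to([.537,-.164,.23],95)
E
```

```text
t 1.6 pos [0.4553 0.0561 0.2307] yaw 94.8 tilt 0.06 q6 -1.69
shift cm [ -6.3  -22.61   0.06] turn wz -0.2
```

apply_moves --plan '[[[8.5,-1.5,-5.6,0,0,0,0],[8.5,-1.5,-5.6,0,0,0,0],[8.5,-1.5,-5.6,0,0,0,0],[8.5,-1.8,-5.8,0,0,0,0],[8.5,0,0,0,0,0,0],[8.5,0,0,0,0,0,0]]]'

```text
t: 2.35
position: [0.5358, -0.1637, 0.2306]
tcp_rot: [-0.039, 0.999, 0.001, -0.001]
force: [-0.3, -0.1, -0.0]
gripper_width: 0.0856
grasp_force: 0.0
```

```bash
python3 - <<'E'
from h import *
c=vision.get_calibration("wrist");im=vision.snapshot("wrist")[:,:,::-1]
np.savez("w1.npz",**c);cv2.imwrite("pics/w1.png",im);print(c);to([.537,-.164,.23],95)
E
```

```text
{'fx': 297.3186396354542, 'fy': 297.3186396354542, 'cx': 253.94270835472255, 'cy': 192.64076392867722, 'cam_to_world': array([[-0.07839334, -0.95704906, -0.27912647,  0.46522351],
       [ 0.99692153, -0.07486563, -0.02329382, -0.16925001],
       [ 0.00139635, -0.28009326,  0.95997178,  0.37346317],
       [ 0.        ,  0.        ,  0.        ,  1.        ]])}
t 2.4 pos [ 0.5358 -0.1631  0.2308] yaw 94.5 tilt 0.07 q6 -2.08
shift cm [-0.11 -0.1   0.08] turn wz -0.5
```

View pics/w1.png

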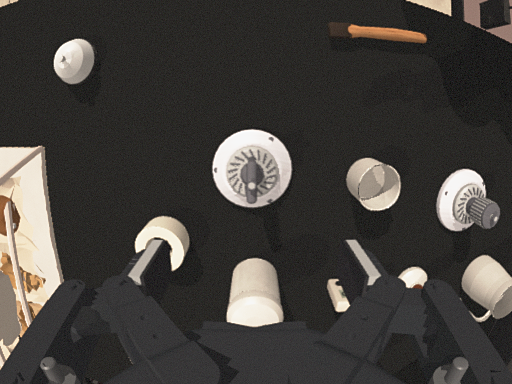

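The wrist view shows the wing nearly vertical in the picture, from (250,158) to (252,203). The cup is at (373,185) and the round nut at (480,212). I'll measure the wing's angle from a magnified crop.

```bash
cat >> h.py <<'E'
def fray(c,u,v):
    x,y=u-c['cx'],v-c['cy'];r=np.hypot(x,y);t=r/c['fx'];M=c['cam_to_world']
    d=np.array([np.sin(t)*x/r,-np.sin(t)*y/r,-np.cos(t)]);return M[:3,3],M[:3,:3]@d
def fonz(c,u,v,z):
    o,d=fray(c,u,v);return o+d*(z-o[2])/d[2]
E
python3 - <<'E'
from h import *
c=dict(np.load("w1.npz"));im=cv2.imread("pics/w1.png")
m=(im.min(2)>150).astype(np.uint8);k=np.zeros_like(m);k[125:212,208:296]=m[125:212,208:296]
h=cv2.convexHull(cv2.findNonZero(k))[:,0]
P=np.array([fonz(c,u,v,.015)[:2] for u,v in h]).astype(np.float32);print(cv2.minEnclosingCircle(P),cv2.fitEllipse(P))
a=cv2.resize(im[142:214,216:288],(576,576),interpolation=cv2.INTER_CUBIC)
cv2.imwrite("pics/w1c.png",a)
E
```

```text
((0.5392495393753052, -0.16598878800868988), 0.04908224940299988) ((0.5392805933952332, -0.16593514382839203), (0.09720045328140259, 0.09787007421255112), 62.927093505859375)
```

View pics/w1c.png

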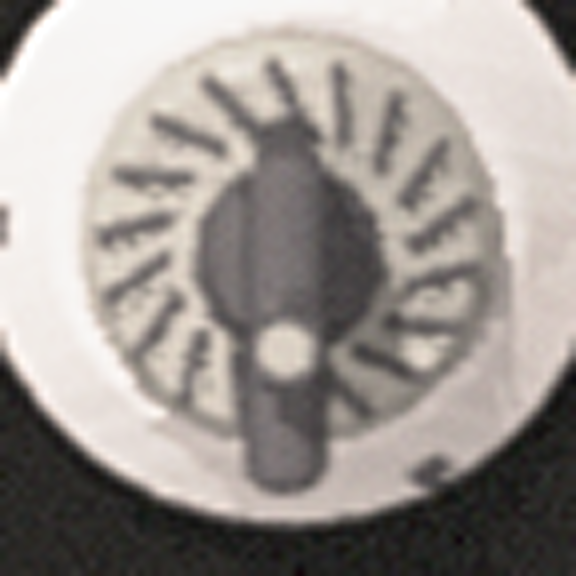

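```bash
python3 - <<'E'
from h import *
c=dict(np.load("w1.npz"))
f=lambda x,y,z:fonz(c,216+(x+.5)/8-.5,142+(y+.5)/8-.5,z)
s,a,b=f(286,350,.088),f(286,488,.081),f(250,440,.081);e=f(325,440,.081)
print('spindle',s,'far end',a,'edges',b,e)
for y in(200,240,300): print(f(248,y,.081),f(322,y,.081))
n=f(286,222,.081);print(n)
print('ang',np.degrees(np.arctan2(a[1]-s[1],a[0]-s[0])))
E
```

```text
spindle [ 0.5408712  -0.16552206  0.088     ] far end [ 0.56113991 -0.16402904  0.081     ] edges [ 0.55502401 -0.16913755  0.081     ] [ 0.55427126 -0.15952164  0.081     ]
[ 0.52370778 -0.17165767  0.081     ] [ 0.52298903 -0.16241931  0.081     ]
[ 0.52882534 -0.17128449  0.081     ] [ 0.52810302 -0.16200976  0.081     ]
[ 0.536573   -0.17072216  0.081     ] [ 0.535845   -0.16138908  0.081     ]
[ 0.52614979 -0.16669771  0.081     ]
ang 4.212860157451163
```

apply_moves --plan '[[[8.5,-0.3,-0.3,4,0,0,0],[8.5,0,0,4,0,0,0],[8.5,0,0,4,0,0,0],[5.0,0,0,2,0,0,0],[5.0,0,0,0,0,0,0],[5.0,0,0,0,0,0,0]]]'

```text
t: 3.15
position: [0.5407, -0.1669, 0.0934]
tcp_rot: [-0.04, 0.999, -0.001, 0.001]
force: [-0.1, 0.5, -0.1]
gripper_width: 0.05
grasp_force: 0.0
```

```bash
python3 - <<'E'
from h import *
c=vision.get_calibration("wrist");im=vision.snapshot("wrist")[:,:,::-1]
np.savez("w2.npz",**c);cv2.imwrite("pics/w2.png",im);to([.539,-.1657,.052],94.3)
E
```

```text
t 3.2 pos [ 0.5409 -0.1671  0.0937] yaw 94.5 tilt 0.22 q6 -2.08
shift cm [0.19 0.16 4.17] turn wz 0.2
```

View pics/w2.png

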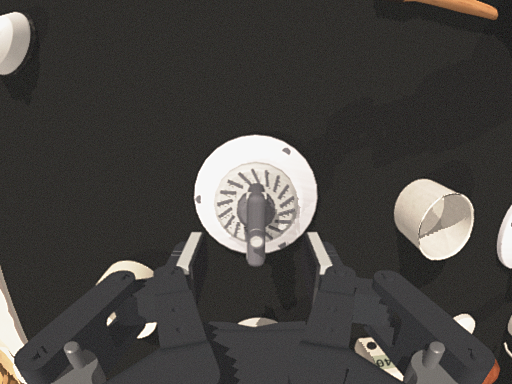

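The wing at (257,230) sits midway between the fingertips at (198,233) and (313,233), so it is aligned. I'll descend and close.

apply_moves --plan '[[[5.0,0.15,0.1,2,0,0,0],[5.0,0,0,1.2,0,0,0],[5.0,0,0,0.9,0,0,0],[5.0,0,0,0,0,0,0],[2.0,0,0,0,0,0,0],[0.8,0,0,0,0,0,0],[0.8,0,0,0,0,0,0],[0.8,0,0,0,0,0,0]]]' --newtons 40

```text
t: 4.2
position: [0.5383, -0.166, 0.051]
tcp_rot: [-0.039, 0.999, -0.0, 0.001]
force: [0.6, -0.1, 2.2]
gripper_width: 0.0101
grasp_force: 43.0
```

```bash
python3 - <<'E'
from h import *
to([.539,-.1657,.052],94.3);print(monitor.read_state()['wrist_torque'])
E
```

```text
t 4.2 pos [ 0.5383 -0.166   0.051 ] yaw 94.5 tilt 0.07 q6 -2.08
shift cm [-0.07  0.02 -0.1 ] turn wz 0.2
[-0.0024301  -0.0272216  -0.09843046]
```

Gripped cleanly (10 mm opening, 43 N). Now the anticlockwise try, in small steps.

apply_moves --plan '[[[0.8,0,0,0,0,0,-2],[0.8,0,0,0,0,0,-2],[0.8,0,0,0,0,0,-2],[0.8,0,0,0,0,0,-2],[0.8,0,0,0,0,0,0],[0.8,0,0,0,0,0,0]]]'

```text
t: 4.95
position: [0.5383, -0.1662, 0.0506]
tcp_rot: [-0.109, 0.994, -0.001, 0.001]
force: [1.3, -2.6, 3.0]
gripper_width: 0.0103
grasp_force: 43.2
```

```bash
python3 - <<'E'
from h import *
to([.539,-.1657,.052],94.3);s=monitor.read_state();print(s['wrist_torque'],s['force'])
E
```

```text
t 4.95 pos [ 0.5383 -0.1662  0.0506] yaw 102.5 tilt 0.08 q6 -2.22
shift cm [-0.08  0.03 -0.14] turn wz 8.2
[-0.57542813 -0.35027654  0.00615849] [ 1.32167697 -2.61291185  3.02327483]
```

apply_moves --plan '[[[0.8,0,0,0,0,0,-2],[0.8,0,0,0,0,0,-2],[0.8,0,0,0,0,0,-1.5],[0.8,0,0,0,0,0,0],[0.8,0,0,0,0,0,0]]]'

```text
t: 5.58
position: [0.5383, -0.1663, 0.0505]
tcp_rot: [-0.157, 0.988, -0.001, 0.001]
force: [2.7, -4.0, 1.6]
gripper_width: 0.0104
grasp_force: 43.4
```

```bash
python3 - <<'E'
from h import *
to([.539,-.1657,.052],94.3);s=monitor.read_state();print(s['wrist_torque'],s['force'])
E
```

```text
t 5.58 pos [ 0.5383 -0.1663  0.0505] yaw 108.0 tilt 0.09 q6 -2.32
shift cm [-0.08  0.04 -0.15] turn wz 13.7
[-0.79650717 -0.55194228 -0.46748147] [ 2.72247811 -3.98147393  1.63776537]
```

Torque has jumped well past the drag, to 0.47 N m, so it binds anticlockwise. I'll back it off clockwise, rising with the nut.

apply_moves --plan '[[[0.8,0,0,0,0,0,4],[0.8,0,0,-0.02,0,0,6],[0.8,0,0,-0.02,0,0,6],[0.8,0,0,-0.02,0,0,6],[0.8,0,0,-0.02,0,0,6],[0.8,0,0,-0.02,0,0,6],[0.8,0,0,-0.02,0,0,6],[0.8,0,0,0,0,0,0]]]'

```text
t: 6.58
position: [0.5384, -0.1651, 0.0518]
tcp_rot: [0.19, 0.982, 0.001, 0.0]
force: [3.3, 0.6, 3.4]
gripper_width: 0.0104
grasp_force: 43.4
```

```bash
python3 - <<'E'
from h import *
to([.539,-.1657,.052],30);s=monitor.read_state();print(s['wrist_torque'],s['force'])
E
```

```text
t 6.58 pos [ 0.5384 -0.1651  0.0518] yaw 68.1 tilt 0.1 q6 -1.62
shift cm [-0.08 -0.03 -0.02] turn wz 38.1
[ 0.08962463 -0.61163022 -0.10249539] [3.31192179 0.57646666 3.37337655]
```

Turning freely with low torque. Continue.

apply_moves --plan '[[[0.8,0,0,-0.02,0,0,6],[0.8,0,0,-0.02,0,0,6],[0.8,0,0,-0.02,0,0,6],[0.8,0,0,-0.02,0,0,6],[0.8,0,0,-0.02,0,0,6],[0.8,0,0,-0.02,0,0,6],[0.8,0,0,-0.02,0,0,6],[0.8,0,0,0,0,0,0],[0.8,0,0,0,0,0,0],[0.8,0,0,0,0,0,0]]]'

```text
t: 7.82
position: [0.5393, -0.1642, 0.0533]
tcp_rot: [0.529, 0.849, 0.002, 0.001]
force: [7.4, 4.0, 3.0]
gripper_width: 0.0105
grasp_force: 43.2
```

```bash
python3 - <<'E'
from h import *
to([.539,-.1657,.052],30);s=monitor.read_state();print(s['wrist_torque'],s['force'])
E
```

```text
t 7.83 pos [ 0.5393 -0.1642  0.0533] yaw 26.1 tilt 0.27 q6 -0.89
shift cm [-0.13 -0.09  0.13] turn wz -3.9
[ 0.73620651 -1.10960089 -0.1147963 ] [7.40265422 4.03025531 3.00535958]
```

Tool turn is 68° clockwise from the start. Open gently, rise and check.

apply_moves --plan '[[[2.0,0,0,0,0,0,0],[4.0,0,0,0,0,0,0],[5.0,0,0,0,0,0,0],[5.0,0,0,0,0,0,0],[5.0,0,0,-2,0,0,0],[5.0,0,0,-4,0,0,0],[5.0,0,0,-5,0,0,0],[5.0,0,0,-5,0,0,0],[5.0,0,0,0,0,0,0],[5.0,0,0,0,0,0,0]]]'

```text
t: 9.07
position: [0.5378, -0.1658, 0.2138]
tcp_rot: [0.53, 0.848, 0.0, 0.001]
force: [1.0, -0.3, -0.2]
gripper_width: 0.0499
grasp_force: 0.0
```

```bash
python3 - <<'E'
from h import *
im=vision.snapshot("wrist")[:,:,::-1];cv2.imwrite("pics/w3.png",im);to([.539,-.1657,.052],30)
E
```

```text
t 9.12 pos [ 0.5373 -0.1656  0.2123] yaw 26.0 tilt 0.07 q6 -0.89
shift cm [-0.1   0.16 16.03] turn wz -4.0
```

View pics/w3.png

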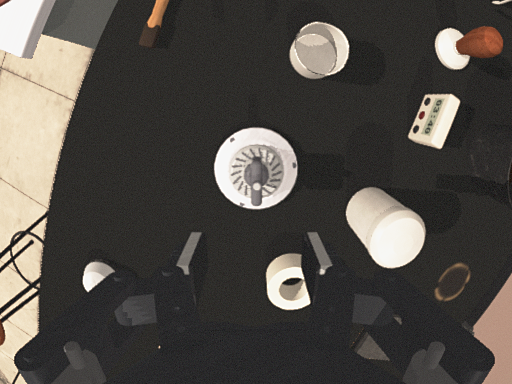

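The wing at (257,180) is still aligned with the turned tool, so the nut turned about 68° (~1.2 rad) without slipping. The cup at (319,50) is untouched and the gripper is clear.

```bash
python3 -c "
from plant import robot;print(robot.hand_in())"
```

```text
the job is handed in; nothing more can be done
None
```

The winged nut bound when tried anticlockwise, so I backed it off clockwise about 68° (1.2 rad) from where it stood, let go and handed the job in. The arm stayed clear of the round nut and the cup, though no verdict came back at hand-in.

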